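# Hang a lipped pantry bin on the louvered rail and slide it home

## Robot

A 6-joint arm with a two-finger parallel gripper is mounted at the origin on the work surface. World frame = base frame: x ahead of the robot, y to its left, z up, the work surface at z = 0. Lengths are in mm, angles in degrees, forces in N, time in s.
With the tool pointing down it reaches from about 300 to 850 mm from the base axis. Payload 4.2 kg.
Tool frame: the origin (TCP) lies midway between the tips of the shut fingers; the grasp point (between the pads) lies 19 mm behind it; z points along the fingers, y is the line along which they close (so a half turn about z gives the same grasp; the last joint's range is limited). The gripper opens to 91 mm and grips with 3 to 60 N. Pads are 32 mm wide; open, the fingers measure 118 mm over their backs; the gripper's body (76 mm by 178 mm) begins 60 mm behind the grasp point.
Start: joints at [-77.063, 18.312, 89.639, -0, 72.044, -1.146], TCP at [139.918, -557.733, 213.976] pointing down, gripper open.
Joint ranges: [-177.97, 177.97], [-48.28, 115.42], [12.27, 149.76], [-77.06, 257.06], [2.81, 150.46], [-146.56, 146.56]. Speed limits (degrees/s): [147.25, 147.25, 180, 180, 180, 180].

## Interface

Orientations are given as [roll, pitch, yaw] about the fixed x, y, z axes, in that order (R = Rz(yaw) Ry(pitch) Rx(roll)).
In Python, from workcell import state, grab_frame, camera_model, job_done gives the robot as it stands.
- The arm moves only by the shell command python3 -m pendant FILE [OPENING] [FORCE], which reads ROWS from the file FILE. ROWS is a JSON list of rows, 1 to 8 of them, each written [[dx, dy, dz], [rx, ry, rz]]: dx, dy, dz in mm, then a rotation vector rx, ry, rz in degrees; each row shifts and turns the commanded pose from where the row before left it, along the tool's axes as they then stand; what a row does not reach is not made up. A row lasts 1/10 s, in which the tool goes at most 50 mm and 8.59 degrees, less where a joint would pass 70% of its speed; a pose out of reach is approached as far as the arm can. OPENING is the finger opening in mm, set as the command begins (- or left out keeps the last). The fingers move at their own pace and stop on an object; FORCE is the grip in N (left out, the last holds). Time passes only in rows, so rows that do not move let the fingers close. It prints the time, the measured TCP pose, the force, the opening and the grip force at its end. Input that does not fit is refused with a message, and nothing moves.
- state(): the state, without advancing time (a new reading comes with each control period).
- grab_frame(name): name is "scene" or "top" or "wrist"; returns the picture (384x512x3 uint8, blue, green, red); there is no depth.
- camera_model(name): a dict with "fx", "fy", "cx", "cy" (pixels), "T" (4x4, takes a point from camera to world coordinates). Camera axes: x right, y up, looking along -z (the intrinsics and any distortion apply to the point x, -y, -z); pixel columns grow to the right and rows downward; lengths in mm; the calibration is good to about 2 mm. A picture is of the moment at which its call begins: read the wrist's pose just before it. camera_model takes no time and is no camera call; for the wrist camera it gives the pose at the moment of the call.
- job_done(): hands the job in; it is judged then, once.
The state is a dict: "time_s": time; "qpos": joint angles; "qvel": joint speeds; "effort": joint torques, N m; "ee_pos": TCP position; "ee_rot": TCP orientation; "force": force on the tool from outside, world axes, zero at the start; "torque": the same for the moment, N m; "gripper_width": finger opening in mm; "gripper_force": force on a finger pad.
Only numpy, scipy, OpenCV 4.12 (cv2) and the standard library are available. Lean on these libraries where they do the work, as an engineer would, in place of code of your own. Each camera call takes 0.05 s, during which the arm holds its last target. There are 200 camera calls.

## Task

Lift the bin that has a lip and a carrying bar, lower it gently over the open part of the louvered stand's rail so that its lip catches, and then, with the lip staying on the rail, slide it along under the keeper until it rests against the stop at the far end of the rail. Feel your way: do not bang or force the bin against the stand (no more than 20 N between them in all, so press with only a few newtons), and leave it hanging there by its lip, let go, with the other things on the counter left where they are.

Things in the scene. Friction and masses are not known exactly. Their poses are not given: they have to be found in the camera images.
- bin: Open bin, taupe sheet metal, 0.25 to 0.45 kg: box 74 (x) x 120 (y) x 85 mm high outside, 3 mm walls. Origin under the box's centre, z up. A lip runs along its -x wall and a wooden carrying bar spans it above the rim; the other taupe tub has neither. The bin hangs on the +x side of the rail, its axes parallel to the stand's.
- lip (a point): Middle of the ceiling of the lip's slot, where the rail bears: 41.5 mm to -x of the bin's origin, 82 mm up. The lip is a 3 mm flange at rim height, reaching 12 mm out, turned down into a 3 mm skirt that ends 70 mm above the bin's underside. The slot between wall and skirt is 9 mm wide, 12 mm deep, open below; the lip is 100 mm long (y -50 to 50). Axes as bin.
- handle (a point): Centre of the bin's carrying bar, 128 mm above the bin's underside, over its centre; the bar is 12 mm wide (x), 12 mm high, 114 mm long (y), with 37 mm free between it and the rim. Pressed down past the catch, the bin tilts in the fingers and wedges: the stand then feels two to three times the hand's push.
- end (a point): Middle of the bin's outer +y end wall, 60 mm from its origin, 40 mm above its underside. Axes as bin.
- stand: Fixed stand, wooden base 350 (y) x 150 mm (x -60 to 90), 10 mm thick, two posts 120 mm high behind (y +-163, x -30 to -14 mm). Origin on the counter, z up. An upright dark steel louvered plate stands over x = 0 from y -155 to 131 mm and faces +x; its top edge is the rail. The stop and keeper are at the rail's +y end.
- rail_foot (a point): On the base under the rail's open part (stand frame x 0, y -10, z 10 mm). Rail: 4 mm thick, round edge, level, centred on x = 0. The plate is set by hand, stiffly held: rail top anywhere 122 to 152 mm above the counter, NOT measured (see or feel it). The plate below it is 4 mm thick too, 86 mm high, and bears the bin's wall: a hung bin leans in by 0.05 to 0.08 rad.
- keeper_foot (a point): Point of the stand's base right under the keeper (x 0, y 107.5, z 10 mm in the stand's frame). The keeper is a bracket on the plate, bridging the rail from y 86 to 129 mm: underside 10 mm, top 13 mm above the rail; x -19.5 to 4.5 mm, its back wall's inside 16.5 mm behind the rail. The lip on the rail slides under it with 7 mm to spare; it cannot be lowered through it.
- stop (a point): Middle of the stop's face, looking to -y: 42 mm to +x, 130 mm to +y, 80 mm above the stand's origin; axes as stand. The stop is a fixed wooden end board, 6 mm thick, x -25 to 85 mm, its top 130 mm above the counter. The bin's +y end wall comes to rest against it.
- tub: Loose taupe tub, 70 x 100 x 85 mm high, without lip or bar; bystander. Origin under its centre; it and the bin may have changed places.
- mug: White mug, 76 mm wide, 85 mm high, loose bystander; origin under its centre.
- soda: Glass bottle, 68 mm wide, 170 mm high, loose bystander; origin under its centre.
- jar: Amber jar, 72 mm wide, 100 mm high, loose bystander; origin under its centre.
- bowl: White bowl, 130 mm wide, 50 mm high, loose bystander; origin under its centre.
- spoon: Wooden spoon lying on the counter, loose bystander.
- shaker: Dark wooden shaker, 46 mm wide, 90 mm high, loose bystander; origin under its centre.
Mind the look-alikes: they are no part of the job. What is shaped like the bin but turquoise is not meant.

How it is judged:
By the outcome, as a careful person would: the job done as asked, in the order asked, and still so for the second after the job is handed in, with the robot touching nothing.
It also fails if it takes over 56 s, if anything falls off the work surface, if the arm or the gripper's body presses on something with over 40 N, if the wrist force passes 120 N, or if a joint passes its speed limit or range.

## Working session

There is one attempt and no reset: what is moved stays moved. The work goes in short steps, Python scripts to look and compute and a shell command to move; the robot and the scene stay as the last step left them, time stands still between calls to the robot, and variables do not carry over. Pictures are saved under pics/ and viewed, at most 10 in all, crops included, and the job is handed in when it is done.

```bash
ls; mkdir -p pics; cat > h.py <<'E'
import numpy as np, cv2
from workcell import state, grab_frame, camera_model, job_done
def ray(m,u,v):
    T=np.array(m["T"]); d=np.array([(u-m["cx"])/m["fx"],-(v-m["cy"])/m["fy"],-1.0])
    if m.get("dist") is not None: pass
    return T[:3,3],T[:3,:3]@d
def onz(m,u,v,z):
    o,d=ray(m,u,v); return o+d*(z-o[2])/d[2]
def proj(m,p):
    T=np.array(m["T"]); c=T[:3,:3].T@(np.array(p)-T[:3,3])
    return m["cx"]+m["fx"]*c[0]/-c[2], m["cy"]-m["fy"]*c[1]/-c[2]
E
python3 - <<'E'
from h import *
ims=[]
for n in("scene","top"):
    m=camera_model(n); print(n,{k:(np.round(v,3).tolist() if not isinstance(v,str) else v) for k,v in m.items()})
    im=grab_frame(n); cv2.imwrite(f"pics/{n}_raw.png",im)
cv2.imwrite("pics/top1.png",cv2.resize(cv2.imread("pics/top_raw.png"),(800,600)))
cv2.imwrite("pics/scene1.png",cv2.resize(cv2.imread("pics/scene_raw.png"),(800,600)))
print(state())
E
```

```text
pics
scene {'fx': 349.913, 'fy': 349.913, 'cx': 254.12, 'cy': 187.786, 'T': [[0.222, -0.753, 0.619, 1269.894], [0.975, 0.174, -0.138, -169.312], [-0.004, 0.634, 0.773, 967.491], [0.0, 0.0, 0.0, 1.0]]}
top {'fx': 403.69, 'fy': 403.69, 'cx': 251.061, 'cy': 193.27, 'T': [[-0.027, 0.991, -0.134, 443.088], [-1.0, -0.028, -0.008, -42.462], [-0.011, 0.134, 0.991, 1201.789], [0.0, 0.0, 0.0, 1.0]]}
{'time_s': 0.1, 'qpos': array([-7.70630195e+01,  1.83483716e+01,  8.96981719e+01,  4.46592161e-04,
        7.20448026e+01, -1.14901346e+00]), 'qvel': array([ 0.00589901, -0.01463976, -0.10641837, -0.06396723,  0.10040789,
       -0.01420874]), 'effort': array([-3.33795570e-04, -4.13333380e+01, -2.32509488e+01,  7.28017744e-02,
        4.22045798e-02, -5.31316141e-05]), 'ee_pos': array([ 139.81545764, -557.28273608,  213.20884623]), 'ee_rot': array([-1.79908681e+02, -2.25627360e-03,  1.40858541e+01]), 'force': array([-0.06935142,  0.17427613,  0.74260145]), 'torque': array([-0.01323274, -0.03225314,  0.03808204]), 'gripper_force': 0.0, 'gripper_width': 91.59552142164803}
```

View pics/top1.png

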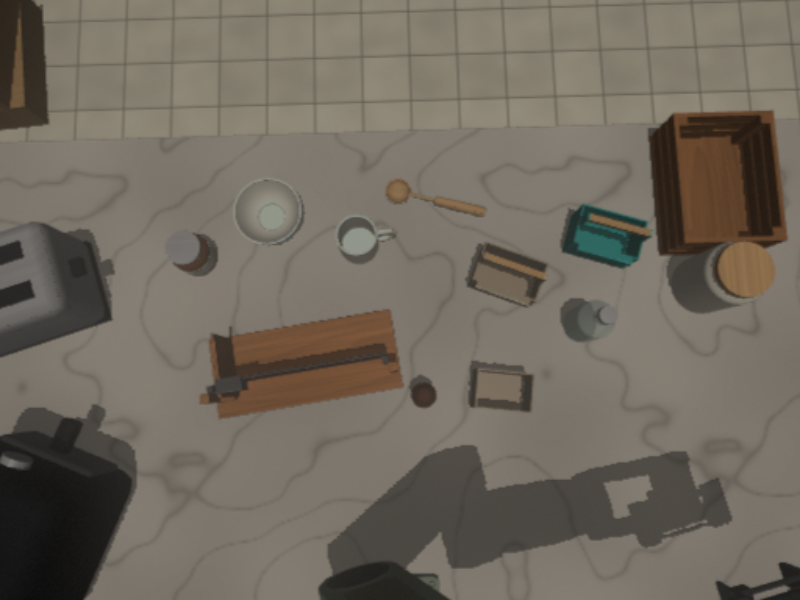

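View pics/scene1.png

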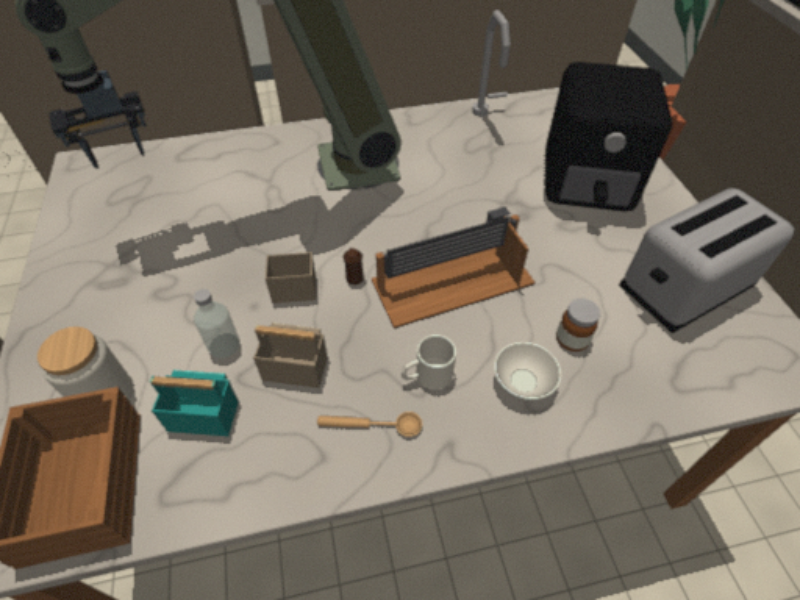

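Candidates (top view at 800x600): taupe box with bar at (507,273); plain taupe tub at (500,387), which has no bar; turquoise bin with bar at (605,235), the wrong colour. I choose (507,273). Stand at (305,362), keeper at (228,383), with the stop at the left (+y) end. A close crop of the choice follows.

```bash
python3 - <<'E'
from h import *
t=cv2.imread("pics/top_raw.png"); s=cv2.imread("pics/scene_raw.png")
a=cv2.resize(t[145:205,290:360],(400,343),interpolation=cv2.INTER_CUBIC)   # x5.714
b=cv2.resize(s[195:255,155:225],(400,343),interpolation=cv2.INTER_CUBIC)
c=cv2.resize(t[190:275,125:265],(400,243),interpolation=cv2.INTER_CUBIC)   # x2.857
d=cv2.resize(s[125:210,230:350],(400,283),interpolation=cv2.INTER_CUBIC)[:243] # x3.333
g=lambda i:np.clip(i.astype(float)*1.6,0,255).astype(np.uint8)
cv2.imwrite("pics/crop1.png",g(np.vstack([np.hstack([a,b]),np.hstack([c,d])])))
# base mask: orange wood in top
h=cv2.cvtColor(t,cv2.COLOR_BGR2HSV); m=cv2.inRange(h,(3,95,40),(20,255,255)); m[:190]=0;m[280:]=0;m[:,:120]=0;m[:,265:]=0
m=cv2.morphologyEx(m,cv2.MORPH_CLOSE,np.ones((9,9)))
cs,_=cv2.findContours(m,0,2); k=max(cs,key=cv2.contourArea); print(cv2.minAreaRect(k))
M=camera_model("top"); q=cv2.boxPoints(cv2.minAreaRect(k)); print(q)
for u,v in q: print(onz(M,u,v,10).round(1))
E
```

```text
((189.6332244873047, 233.2771759033203), (50.435691833496094, 128.8349151611328), 80.27242279052734)
[[121.881035 219.30612 ]
 [248.8636   197.53769 ]
 [257.3854   247.24823 ]
 [130.40285  269.01666 ]]
[537.  351.7  10. ]
[591.4 -26.3  10. ]
[444.2 -47.4  10. ]
[391.2 324.4  10. ]
```

View pics/crop1.png

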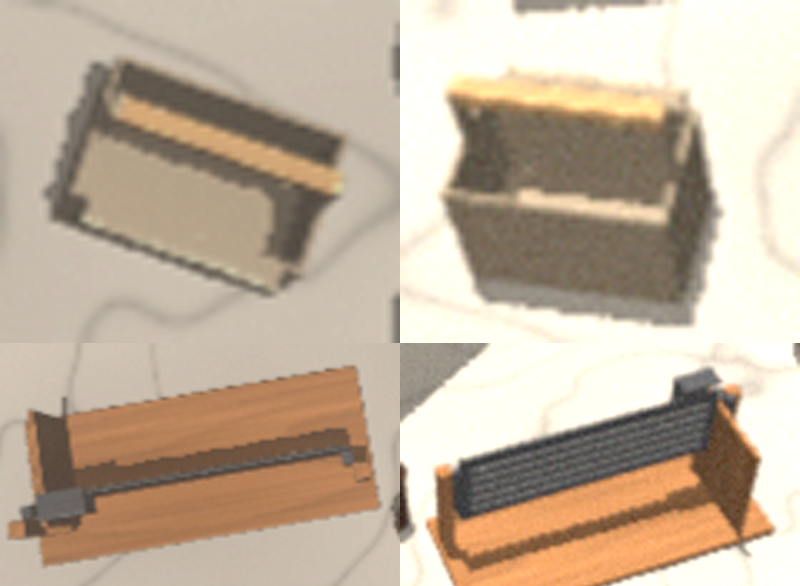

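The crop confirms it: taupe, wooden bar, and a thick lip edge on the robot-facing (-x) long side. The front (+x) rim is plain. In the top crop the keeper sits at about (60,505) at the rail's left end, with the stop beyond it. Next, measurements.

```bash
cat > meas.py <<'E'
from h import *
t=cv2.imread("pics/top_raw.png"); s=cv2.imread("pics/scene_raw.png")
MT=camera_model("top"); MS=camera_model("scene")
def line(pts):
    vx,vy,x,y=cv2.fitLine(np.array(pts,np.float32),cv2.DIST_HUBER,0,.01,.01).ravel(); return np.array([x,y]),np.array([vx,vy])
h=cv2.cvtColor(t,cv2.COLOR_BGR2HSV); m=cv2.inRange(h,(3,95,30),(20,255,255)); m[:190]=0;m[280:]=0;m[:,:120]=0;m[:,265:]=0
W=lambda M,P,z:[onz(M,u,v,z)[:2] for u,v in P]
bot=[(c,np.flatnonzero(m[:,c]).max()+.5) for c in range(150,254)]
top=[(c,np.flatnonzero(m[:,c]).min()-.5) for c in range(152,245)]
rt=[(np.flatnonzero(m[r]).max()+.5,r) for r in range(202,244)]
L=[line(W(MT,p,10)) for p in(bot,top,rt)]
for n,(p,d) in zip(("bot","top","right"),L): print(n,p.round(1),d.round(3),np.degrees(np.arctan2(d[1],d[0])).round(2))
angs=[np.degrees(np.arctan2(-d[0]*np.sign(d[1]),abs(d[1]))) for p,d in L[:2]]
d=L[2][1]; angs.append(np.degrees(np.arctan(d[1]/d[0]))); print("yaws",angs)
yaw=np.radians(np.average(angs,weights=[2,2,1])); ex=np.array([np.cos(yaw),np.sin(yaw)]); ey=np.array([-ex[1],ex[0]])
print("x width",(L[1][0]-L[0][0])@ex)
X=((L[1][0]@ex-90)+(L[0][0]@ex+60))/2; Y=L[2][0]@ey+175
O=ex*X+ey*Y; print("stand O",O.round(1),"yaw",np.degrees(yaw))
S=lambda x,y,z:[*(O+ex*x+ey*y),z]
print("stop proj top",proj(MT,S(85,130,130)),"scene",proj(MS,S(85,130,130)), "base corner scene",proj(MS,S(90,-175,10)),proj(MS,S(90,175,10)))
# rail top edge in scene: dark plate vs bright counter
g=cv2.cvtColor(s,cv2.COLOR_BGR2GRAY).astype(float); zs=[]
for y in range(-140,75,8):
    u,v=proj(MS,S(0,y,137)); c=int(round(u)); col=cv2.GaussianBlur(g,(3,3),0)[int(v)-14:int(v)+14,c]
    i=np.argmin(np.diff(col)); r=int(v)-14+i+.5
    o,dd=ray(MS,c,r); k=((O-o[:2])@ex)/(dd[:2]@ex); p=o+dd*k; zs.append(p[2])
print("rail z",np.round(zs,1),np.median(zs))
# bin bar
for n,im,M,box in(("top",t,MT,(290,145,360,205)),("scene",s,MS,(155,195,225,235))):
    hh=cv2.cvtColor(im,cv2.COLOR_BGR2HSV); b=cv2.inRange(hh,(8,85,70),(25,255,255)); q=np.zeros_like(b); x0,y0,x1,y1=box; q[y0:y1,x0:x1]=b[y0:y1,x0:x1]
    k=max(cv2.findContours(q,0,2)[0],key=cv2.contourArea); R=cv2.minAreaRect(k); print(n,R)
    P=cv2.boxPoints(R); P=sorted(P,key=lambda p:p[0]); e=[(P[0]+P[1])/2,(P[2]+P[3])/2]
    a,bb=[onz(M,*x,131 if n=="scene" else 134) for x in e]; dv=a-bb; print("ctr",((a+bb)/2).round(1),"len",np.linalg.norm(dv).round(1),"yaw",np.degrees(np.arctan2(-dv[0],dv[1])).round(1))
E
python3 meas.py
```

```text
bot [420.9 116.3] [ 0.142 -0.99 ] -81.86
top [569.4 125. ] [ 0.143 -0.99 ] -81.77
right [515.2 -36.9] [0.99  0.142] 8.16
yaws [np.float32(8.141884), np.float32(8.230785), np.float32(8.160059)]
x width 148.1888957317241
stand O [478.  134.6] yaw 8.181079483032226
stop proj top (np.float64(135.67424234325182), np.float64(212.90023143260433)) scene (np.float64(337.3936688090947), np.float64(159.64234605502278)) base corner scene (np.float64(252.08650306386593), np.float64(209.04239720048463)) (np.float64(343.08555662368457), np.float64(180.55208304913825))
rail z [154.3 151.7 152.5 154.5 151.9 154.  154.8 152.2 154.2 151.6 152.4 154.5
 151.8 153.9 151.3 152.1 154.2 151.5 153.6 151.  153.1 153.9 156.  153.3
 155.4 152.8 154.9] 153.3325916000731
top ((329.8246154785156, 169.99693298339844), (40.1602897644043, 4.881361961364746), 19.44003677368164)
ctr [ 644.4 -247.   134. ] len 107.0 yaw -21.6
scene ((182.39634704589844, 212.9329071044922), (37.4362907409668, 6.625892162322998), 6.34019136428833)
ctr [ 645.6 -245.8  131. ] len 111.8 yaw 159.5
```

```bash
cat > go.py <<'E'
import sys
from h import *
from scipy.spatial.transform import Rotation as Ro
s=state(); R=Ro.from_euler("xyz",s["ee_rot"],degrees=True)
x,y,z,psi=map(float,sys.argv[1:5])
G=Ro.from_euler("xyz",[180,0,psi],degrees=True)
print("tool delta",(R.inv().apply(np.array([x,y,z])-s["ee_pos"])).round(1),"rotvec",(R.inv()*G).as_rotvec(degrees=True).round(2),"F",s["force"].round(2),"t",s["time_s"])
E
echo '[[[0, 0, 0], [0, 0, -7]], [[0, 0, 0], [0, 0, -7]], [[0, 0, 0], [0, 0, -7]], [[0, 0, 0], [0, 0, -7]], [[0, 0, 0], [0, 0, -7]], [[0, 0, 0], [0, 0, -7]], [[0, 0, 0], [0, 0, -7]], [[0, 0, 0], [0, 0, -6]]]' > rows.txt && python3 -m pendant rows.txt 50
python3 go.py 645 -246.4 230 69
```

```text
time_s: 0.9
ee_pos: [139.8, -557.4, 213.5]
ee_rot: [-180.0, -0.1, 69.3]
force: [0.2, -0.4, 0.0]
gripper_width: 50.2
gripper_force: 0.0
tool delta [469.2 363.  -16.3] rotvec [-0.03 -0.05  0.35] F [ 0.24 -0.43  0.03] t 0.9
```

```bash
echo '[[[33.5, 26, -4], [0, 0, 0]], [[33.5, 26, -4], [0, 0, 0]], [[33.5, 26, -4], [0, 0, 0]], [[33.5, 26, -4], [0, 0, 0]], [[33.5, 26, 0], [0, 0, 0]], [[33.5, 26, 0], [0, 0, 0]], [[33.5, 26, 0], [0, 0, 0]]]' > rows.txt && python3 -m pendant rows.txt >/dev/null
echo '[[[33.5, 26, 0], [0, 0, 0]], [[33.5, 26, 0], [0, 0, 0]], [[33.5, 26, 0], [0, 0, 0]], [[33.5, 26, 0], [0, 0, 0]], [[33.5, 26, 0], [0, 0, 0]], [[33.5, 26, 0], [0, 0, 0]], [[33.5, 26, 0], [0, 0, 0]], [[0, 0, 0], [0, 0, 0]]]' > rows.txt && python3 -m pendant rows.txt
python3 go.py 645 -246.4 109 69
python3 - <<'E'
from h import *
m=camera_model("wrist"); im=grab_frame("wrist"); cv2.imwrite("pics/w_raw.png",im); cv2.imwrite("pics/w1.png",cv2.resize(im,(768,576)))
print(np.round(m["T"],3).tolist(),m["fx"],m["cx"],m["cy"]); print(proj(m,(645,-246.4,134)))
E
```

```text
time_s: 2.4
ee_pos: [651.1, -246.0, 228.1]
ee_rot: [-180.0, -0.1, 69.4]
force: [-1.3, -0.3, -0.2]
gripper_width: 49.9
gripper_force: 0.0
tool delta [ -2.8  -5.5 119.1] rotvec [-0.02 -0.12  0.36] F [-1.29 -0.32 -0.17] t 2.4
[[0.936, 0.337, 0.104, 681.222], [-0.353, 0.894, 0.275, -167.234], [-0.001, -0.294, 0.956, 398.103], [0.0, 0.0, 0.0, 1.0]] 309.11471748583756 256.5724108555404 192.68918004177013
(np.float64(250.1281476098186), np.float64(198.69822745470077))
```

View pics/w1.png

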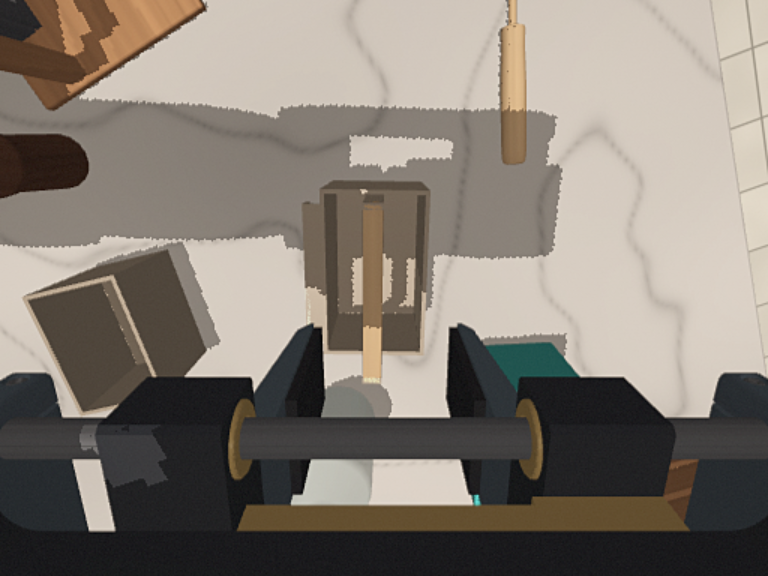

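The wrist view shows the bin's bar from (373,205) to (371,383), aligned with the fingers, and its lip strip at the left near x=312. The bottle is at (345,440), below the body's height. The result is within 2 mm of the triangulated position, so I descend.

```bash
echo '[[[-3, -7.3, 0], [0, 0, 0]], [[0, 0, 25], [0, 0, 0]], [[0, 0, 25], [0, 0, 0]], [[0, 0, 25], [0, 0, 0]], [[0, 0, 20], [0, 0, 0]], [[0, 0, 14], [0, 0, 0]], [[0, 0, 10], [0, 0, 0]], [[0, 0, 0], [0, 0, 0]]]' > rows.txt && python3 -m pendant rows.txt
echo '[[[0, 0, 0], [0, 0, 0]], [[0, 0, 0], [0, 0, 0]], [[0, 0, 0], [0, 0, 0]], [[0, 0, 0], [0, 0, 0]], [[0, 0, 0], [0, 0, 0]], [[0, 0, 0], [0, 0, 0]]]' > rows.txt && python3 -m pendant rows.txt 0 20
python3 go.py 643.3 -245.8 109 69.4
```

```text
time_s: 3.25
ee_pos: [638.2, -250.1, 110.0]
ee_rot: [-179.9, 0.0, 69.0]
force: [-0.1, 0.1, -0.2]
gripper_width: 50.1
gripper_force: 0.0
time_s: 3.85
ee_pos: [639.8, -249.9, 111.2]
ee_rot: [179.9, 0.0, 69.1]
force: [0.4, 0.3, 0.4]
gripper_width: 11.9
gripper_force: 20.0
tool delta [5.  1.8 2.2] rotvec [ 0.05  0.01 -0.31] F [0.41 0.3  0.39] t 3.85
```

```bash
echo '[[[0, 0, -10], [0, 0, 0]], [[0, 0, -20], [0, 0, 0]], [[0, 0, -30], [0, 0, 0]], [[0, 0, -35], [0, 0, 0]], [[0, 0, -35], [0, 0, 0]], [[0, 0, -35], [0, 0, 0]], [[0, 0, -20], [0, 0, 0]], [[0, 0, -5], [0, 0, 0]]]' > rows.txt && python3 -m pendant rows.txt >/dev/null
echo '[[[0, 0, 0], [0, 0, -7.5]], [[0, 0, 0], [0, 0, -7.5]], [[0, 0, 0], [0, 0, -7.5]], [[0, 0, 0], [0, 0, -6.5]], [[0, 0, 0], [0, 0, 0]], [[0, 0, 0], [0, 0, 0]]]' > rows.txt && python3 -m pendant rows.txt
python3 - <<'E'
from h import *
O=np.array([478,134.6]);a=np.radians(8.18);ex=np.array([np.cos(a),np.sin(a)]);ey=np.array([-ex[1],ex[0]])
# TCP = handle - 5mm along ey
print(O+ex*51.5+ey*(-20-5))
E
python3 go.py 532.5 117.2 300 98.18
```

```text
time_s: 5.25
ee_pos: [639.0, -249.6, 299.6]
ee_rot: [-179.9, -0.1, 97.9]
force: [-0.3, 0.1, -4.6]
gripper_width: 11.7
gripper_force: 20.0
[532.53312251 117.1819476 ]
tool delta [ 3.78e+02 -5.48e+01  2.00e-01] rotvec [-0.13 -0.07 -0.23] F [-0.3  0.1 -4.6] t 5.25
```

```bash
echo '[[[15, -2, 0], [0, 0, 0]], [[30, -4.5, 0], [0, 0, 0]], [[40, -6, 0], [0, 0, 0]], [[40, -6, 0], [0, 0, 0]], [[40, -6, 0], [0, 0, 0]], [[40, -6, 0], [0, 0, 0]], [[40, -6, 0], [0, 0, -0.2]], [[40, -6, 0], [0, 0, 0]]]' > rows.txt && python3 -m pendant rows.txt >/dev/null
echo '[[[40, -5, 0], [0, 0, 0]], [[30, -4, 0], [0, 0, 0]], [[15, -2, 0], [0, 0, 0]], [[8, -1, 0], [0, 0, 0]], [[0, 0, 0], [0, 0, 0]], [[0, 0, 0], [0, 0, 0]], [[0, 0, 0], [0, 0, 0]], [[0, 0, 0], [0, 0, 0]]]' > rows.txt && python3 -m pendant rows.txt
python3 go.py 532.5 117.2 235 98.18
python3 - <<'E'
from h import *
for n in("scene","wrist"):
    im=grab_frame(n); cv2.imwrite(f"pics/{n}2_raw.png",im)
a=cv2.resize(cv2.imread("pics/scene2_raw.png")[90:240,200:400],(400,300)); b=cv2.resize(cv2.imread("pics/wrist2_raw.png"),(400,300)); cv2.imwrite("pics/two.png",np.hstack([a,b]))
E
```

```text
time_s: 6.85
ee_pos: [532.2, 115.7, 300.8]
ee_rot: [-180.0, 0.0, 98.2]
force: [-0.5, -0.1, -3.9]
gripper_width: 11.5
gripper_force: 20.0
tool delta [ 1.5  0.5 65.8] rotvec [-0.01  0.02  0.01] F [-0.48 -0.09 -3.89] t 6.85
```

View pics/two.png

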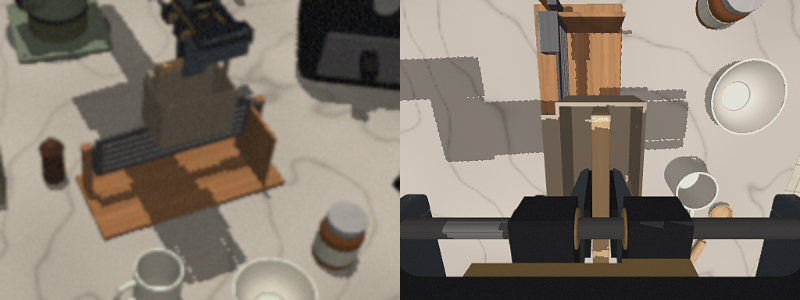

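The bin (scene crop around (190,105)) is aligned with the rail. The wrist view shows the keeper at (547,30), with the open rail running parallel to the bin's lip side. I lower it beside the rail, then feel for it sideways.

```bash
echo '[[[0, 0, 15], [0, 0, 0]], [[0, 0, 20], [0, 0, 0]], [[0, 0, 20], [0, 0, 0]], [[0, 0, 15], [0, 0, 0]], [[0, 0, 9], [0, 0, 0]], [[0, 0, 0], [0, 0, 0]], [[0, 0, 0], [0, 0, 0]], [[0, 0, 0], [0, 0, 0]]]' > rows.txt && python3 -m pendant rows.txt
echo '[[[0, -2, 0], [0, 0, 0]], [[0, -2, 0], [0, 0, 0]], [[0, -2, 0], [0, 0, 0]], [[0, 0, 0], [0, 0, 0]], [[0, 0, 0], [0, 0, 0]]]' > rows.txt && python3 -m pendant rows.txt
echo '[[[0, -1, 0], [0, 0, 0]], [[0, 0, 0], [0, 0, 0]], [[0, 0, 0], [0, 0, 0]]]' > rows.txt && python3 -m pendant rows.txt | grep -E 'pos|force:'
```

```text
time_s: 7.75
ee_pos: [532.6, 116.7, 223.0]
ee_rot: [179.9, -0.0, 98.3]
force: [-0.7, 0.9, -3.0]
gripper_width: 12.1
gripper_force: 20.0
time_s: 8.25
ee_pos: [525.9, 115.8, 222.0]
ee_rot: [180.0, 0.0, 98.3]
force: [0.1, 0.0, -4.0]
gripper_width: 11.9
gripper_force: 20.0
ee_pos: [525.0, 115.6, 221.9]
force: [0.2, 0.5, -4.5]
gripper_force: 20.0
```

```bash
for_() { grep -E 'pos|force: \['; }; echo '[[[0, -1, 0], [0, 0, 0]], [[0, 0, 0], [0, 0, 0]], [[0, 0, 0], [0, 0, 0]]]' > rows.txt && python3 -m pendant rows.txt|for_
echo '[[[0, -1, 0], [0, 0, 0]], [[0, 0, 0], [0, 0, 0]], [[0, 0, 0], [0, 0, 0]]]' > rows.txt && python3 -m pendant rows.txt|for_; echo '[[[0, -0.7, 0], [0, 0, 0]], [[0, 0, 0], [0, 0, 0]], [[0, 0, 0], [0, 0, 0]]]' > rows.txt && python3 -m pendant rows.txt|for_; echo '[[[0, -0.7, 0], [0, 0, 0]], [[0, 0, 0], [0, 0, 0]], [[0, 0, 0], [0, 0, 0]]]' > rows.txt && python3 -m pendant rows.txt|for_
```

```text
ee_pos: [524.0, 115.5, 221.9]
force: [0.9, 0.4, -3.9]
ee_pos: [523.0, 115.3, 222.0]
force: [1.2, -0.7, -3.3]
ee_pos: [522.3, 115.3, 221.9]
force: [-0.3, -0.7, -4.1]
ee_pos: [521.6, 115.2, 222.0]
force: [0.0, -1.2, -4.7]
```

```bash
for_() { grep -E 'pos|force: \['; }; echo '[[[0, -0.8, 0], [0, 0, 0]], [[0, 0, 0], [0, 0, 0]], [[0, 0, 0], [0, 0, 0]]]' > rows.txt && python3 -m pendant rows.txt|for_
echo '[[[0, -0.8, 0], [0, 0, 0]], [[0, 0, 0], [0, 0, 0]], [[0, 0, 0], [0, 0, 0]]]' > rows.txt && python3 -m pendant rows.txt|for_; echo '[[[0, -0.7, 0], [0, 0, 0]], [[0, 0, 0], [0, 0, 0]], [[0, 0, 0], [0, 0, 0]]]' > rows.txt && python3 -m pendant rows.txt|for_
```

```text
ee_pos: [520.8, 115.0, 221.9]
force: [-0.2, -0.1, -4.3]
ee_pos: [520.0, 114.9, 221.9]
force: [-0.6, -0.5, -3.7]
ee_pos: [519.3, 114.8, 221.9]
force: [0.8, -0.3, -4.9]
```

```bash
for_() { grep -E 'pos|force: \['; }; echo '[[[0, -0.7, 0], [0, 0, 0]], [[0, 0, 0], [0, 0, 0]], [[0, 0, 0], [0, 0, 0]]]' > rows.txt && python3 -m pendant rows.txt|for_
echo '[[[0, -0.7, 0], [0, 0, 0]], [[0, 0, 0], [0, 0, 0]], [[0, 0, 0], [0, 0, 0]]]' > rows.txt && python3 -m pendant rows.txt|for_
```

```text
ee_pos: [518.6, 114.7, 221.9]
force: [-0.3, -0.3, -3.6]
ee_pos: [517.9, 114.6, 221.9]
force: [0.2, 0.0, -3.3]
```

```bash
python3 - <<'E'
from h import *
im=grab_frame("wrist"); m=camera_model("wrist"); cv2.imwrite("pics/w3_raw.png",im)
O=np.array([478,134.6]);a=np.radians(8.18);ex=np.array([np.cos(a),np.sin(a)]);ey=np.array([-ex[1],ex[0]])
for y in(60,80): print(proj(m,[*(O+ey*y),150]))
cv2.imwrite("pics/w3.png",cv2.resize(im[:200,120:320],(600,600),interpolation=cv2.INTER_CUBIC))
E
```

```text
(np.float64(206.88769733259912), np.float64(95.47657234542149))
(np.float64(205.61602769110715), np.float64(66.63613750044516))
```

View pics/w3.png

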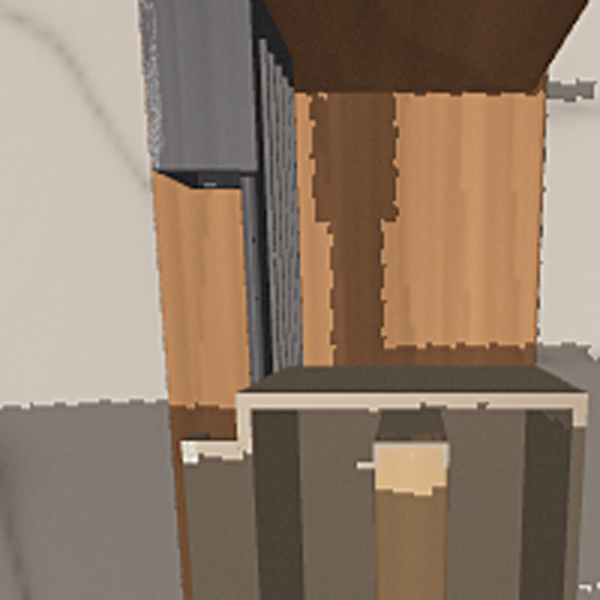

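The wrist crop shows the rail's top edge as the light strip at about (248,180)–(258,370). That is about 2 mm further to -x than my estimate, so contact is close. The lip flange at (215,450) overhangs it as it should.

```bash
for_() { grep -E 'pos|force: \['; }; echo '[[[0, -0.6, 0], [0, 0, 0]], [[0, 0, 0], [0, 0, 0]], [[0, 0, 0], [0, 0, 0]]]' > rows.txt && python3 -m pendant rows.txt|for_
echo '[[[0, -0.6, 0], [0, 0, 0]], [[0, 0, 0], [0, 0, 0]], [[0, 0, 0], [0, 0, 0]]]' > rows.txt && python3 -m pendant rows.txt|for_; echo '[[[0, -0.5, 0], [0, 0, 0]], [[0, 0, 0], [0, 0, 0]], [[0, 0, 0], [0, 0, 0]]]' > rows.txt && python3 -m pendant rows.txt|for_
```

```text
ee_pos: [517.4, 114.6, 222.0]
force: [-0.0, 0.4, -3.8]
ee_pos: [517.0, 114.5, 222.0]
force: [1.2, -0.0, -4.7]
ee_pos: [516.7, 114.5, 222.1]
force: [1.0, 0.3, -3.7]
```

```bash
for_() { grep -E 'pos|force: \['; }; echo '[[[0, -0.5, 0], [0, 0, 0]], [[0, 0, 0], [0, 0, 0]], [[0, 0, 0], [0, 0, 0]]]' > rows.txt && python3 -m pendant rows.txt|for_
echo '[[[0, 0, 0], [0, 0, 0]], [[0, 0, 0], [0, 0, 0]]]' > rows.txt && python3 -m pendant rows.txt|for_
```

```text
ee_pos: [516.4, 114.4, 222.2]
force: [3.7, 0.4, -1.9]
ee_pos: [516.3, 114.4, 222.3]
force: [3.9, 1.0, -2.1]
```

```bash
for_() { grep -E 'pos|force: \['; }; echo '[[[0, 2.2, 0], [0, 0, 0]], [[0, 2.1, 0], [0, 0, 0]], [[0, 0, 0], [0, 0, 0]], [[0, 0, 0], [0, 0, 0]]]' > rows.txt && python3 -m pendant rows.txt|for_
echo '[[[0, 0, 8], [0, 0, 0]], [[0, 0, 10], [0, 0, 0]], [[0, 0, 6], [0, 0, 0]], [[0, 0, 0], [0, 0, 0]], [[0, 0, 0], [0, 0, 0]], [[0, 0, 0], [0, 0, 0]]]' > rows.txt && python3 -m pendant rows.txt|for_; echo '[[[0, 0, 2], [0, 0, 0]], [[0, 0, 0], [0, 0, 0]], [[0, 0, 0], [0, 0, 0]]]' > rows.txt && python3 -m pendant rows.txt|for_;echo '[[[0, 0, 1.5], [0, 0, 0]], [[0, 0, 0], [0, 0, 0]], [[0, 0, 0], [0, 0, 0]]]' > rows.txt && python3 -m pendant rows.txt|for_
```

```text
ee_pos: [519.3, 114.8, 221.4]
force: [0.1, 0.1, -4.1]
ee_pos: [520.3, 115.0, 198.2]
force: [-0.4, 0.3, -4.2]
ee_pos: [520.0, 114.9, 196.0]
force: [0.4, -0.0, -3.4]
ee_pos: [520.0, 114.9, 194.4]
force: [0.8, -0.2, -3.1]
```

```bash
for_() { grep -E 'pos|force: \['; }; echo '[[[0, 0, 1], [0, 0, 0]], [[0, 0, 0], [0, 0, 0]], [[0, 0, 0], [0, 0, 0]]]' > rows.txt && python3 -m pendant rows.txt|for_
echo '[[[0, 0, 1], [0, 0, 0]], [[0, 0, 0], [0, 0, 0]], [[0, 0, 0], [0, 0, 0]]]' > rows.txt && python3 -m pendant rows.txt|for_; echo '[[[0, 0, 1], [0, 0, 0]], [[0, 0, 0], [0, 0, 0]], [[0, 0, 0], [0, 0, 0]]]' > rows.txt && python3 -m pendant rows.txt|for_
```

```text
ee_pos: [520.0, 114.9, 193.4]
force: [0.2, 0.8, -4.2]
ee_pos: [520.0, 114.9, 192.4]
force: [0.4, 0.3, -3.7]
ee_pos: [520.0, 115.0, 191.4]
force: [0.4, -0.5, -4.1]
```

```bash
for_() { grep -E 'pos|force: \['; }; echo '[[[0, 0, 1], [0, 0, 0]], [[0, 0, 0], [0, 0, 0]], [[0, 0, 0], [0, 0, 0]]]' > rows.txt && python3 -m pendant rows.txt|for_
echo '[[[0, 0, 1], [0, 0, 0]], [[0, 0, 0], [0, 0, 0]], [[0, 0, 0], [0, 0, 0]]]' > rows.txt && python3 -m pendant rows.txt|for_; echo '[[[0, 0, 1], [0, 0, 0]], [[0, 0, 0], [0, 0, 0]], [[0, 0, 0], [0, 0, 0]]]' > rows.txt && python3 -m pendant rows.txt|for_
```

```text
ee_pos: [520.0, 114.9, 190.4]
force: [0.5, 0.0, -4.0]
ee_pos: [520.0, 114.9, 189.4]
force: [0.5, -0.4, -4.3]
ee_pos: [520.0, 114.9, 188.4]
force: [-0.6, -0.7, -3.9]
```

```bash
for_() { grep -E 'time|pos|force: \['; }; echo '[[[0, 0, 1], [0, 0, 0]], [[0, 0, 0], [0, 0, 0]]]' > rows.txt && python3 -m pendant rows.txt|for_
echo '[[[0, 0, 1], [0, 0, 0]], [[0, 0, 0], [0, 0, 0]]]' > rows.txt && python3 -m pendant rows.txt|for_; echo '[[[0, 0, 1], [0, 0, 0]], [[0, 0, 0], [0, 0, 0]]]' > rows.txt && python3 -m pendant rows.txt|for_
```

```text
time_s: 16.3
ee_pos: [520.0, 114.9, 187.3]
force: [-0.3, 0.5, -4.0]
time_s: 16.5
ee_pos: [519.9, 114.9, 186.3]
force: [-0.5, 0.2, -3.0]
time_s: 16.7
ee_pos: [520.0, 114.9, 185.3]
force: [0.2, -0.1, -4.3]
```

```bash
for_() { grep -E 'time|pos|force: \['; }; echo '[[[0, 0, 1], [0, 0, 0]], [[0, 0, 0], [0, 0, 0]]]' > rows.txt && python3 -m pendant rows.txt|for_
echo '[[[0, 0, 1], [0, 0, 0]], [[0, 0, 0], [0, 0, 0]]]' > rows.txt && python3 -m pendant rows.txt|for_; echo '[[[0, 0, 1], [0, 0, 0]], [[0, 0, 0], [0, 0, 0]]]' > rows.txt && python3 -m pendant rows.txt|for_
```

```text
time_s: 16.9
ee_pos: [519.9, 114.9, 184.3]
force: [0.2, -0.3, -3.4]
time_s: 17.1
ee_pos: [520.0, 114.9, 183.3]
force: [-0.3, -0.1, -4.4]
time_s: 17.3
ee_pos: [520.0, 114.9, 182.3]
force: [0.6, -0.2, -4.4]
```

```bash
for_() { grep -E 'pos|force: \['; }; echo '[[[0, 0, 0.8], [0, 0, 0]], [[0, 0, 0], [0, 0, 0]]]' > rows.txt && python3 -m pendant rows.txt|for_
echo '[[[0, 0, 0.8], [0, 0, 0]], [[0, 0, 0], [0, 0, 0]]]' > rows.txt && python3 -m pendant rows.txt|for_; echo '[[[0, 0, 0.7], [0, 0, 0]], [[0, 0, 0], [0, 0, 0]]]' > rows.txt && python3 -m pendant rows.txt|for_
```

```text
ee_pos: [520.0, 114.9, 181.5]
force: [-0.9, 0.0, -3.8]
ee_pos: [520.0, 114.9, 180.7]
force: [0.4, 0.4, -3.5]
ee_pos: [520.1, 114.9, 180.3]
force: [-0.3, -0.2, -2.2]
```

```bash
for_() { grep -E 'pos|force: \['; }; echo '[[[0, 0, 0.7], [0, 0, 0]], [[0, 0, 0], [0, 0, 0]]]' > rows.txt && python3 -m pendant rows.txt|for_
echo '[[[0, 0, 0.7], [0, 0, 0]], [[0, 0, 0], [0, 0, 0]]]' > rows.txt && python3 -m pendant rows.txt|for_
```

```text
ee_pos: [520.4, 114.9, 180.0]
force: [0.3, -0.3, 0.5]
ee_pos: [520.8, 114.8, 179.5]
force: [1.2, -0.4, 3.4]
```

```bash
for_() { grep -E 'time|pos|rot|force: \['; }; echo '[[[0, 0, -0.9], [0, 0, 0]], [[0, 0, 0], [0, 0, 0]], [[0, 0, 0], [0, 0, 0]]]' > rows.txt && python3 -m pendant rows.txt|for_
echo '[[[2, 0, 0], [0, 0, 0]], [[3, 0, 0], [0, 0, 0]], [[3, 0, 0], [0, 0, 0]], [[2, 0, 0], [0, 0, 0]], [[0, 0, 0], [0, 0, 0]]]' > rows.txt && python3 -m pendant rows.txt|for_
```

```text
time_s: 18.6
ee_pos: [520.4, 114.9, 179.8]
ee_rot: [179.9, 0.0, 98.3]
force: [1.4, -0.9, 1.2]
time_s: 19.1
ee_pos: [518.2, 125.3, 179.5]
ee_rot: [-180.0, -0.0, 98.3]
force: [0.6, -1.6, 1.4]
```

```bash
for_() { grep -E 'time|pos|rot|force: \['; }; echo '[[[0, 0, -0.6], [0, 0, 0]], [[0, 0, 0], [0, 0, 0]], [[0, 0, 0], [0, 0, 0]]]' > rows.txt && python3 -m pendant rows.txt|for_
echo '[[[3, 0, 0], [0, 0, 0]], [[4, 0, 0], [0, 0, 0]], [[4, 0, 0], [0, 0, 0]], [[4, 0, 0], [0, 0, 0]], [[3, 0, 0], [0, 0, 0]], [[2, 0, 0], [0, 0, 0]], [[0, 0, 0], [0, 0, 0]], [[0, 0, 0], [0, 0, 0]]]' > rows.txt && python3 -m pendant rows.txt|for_
```

```text
time_s: 19.4
ee_pos: [518.0, 125.1, 179.7]
ee_rot: [-179.9, -0.0, 98.3]
force: [-0.8, -0.3, -1.6]
time_s: 20.2
ee_pos: [515.6, 144.7, 180.1]
ee_rot: [-180.0, -0.0, 98.3]
force: [0.1, 0.3, -4.0]
```

```bash
for_() { grep -E 'time|pos|rot|force: \['; }; echo '[[[0, 0, 0.6], [0, 0, 0]], [[0, 0, 0], [0, 0, 0]], [[0, 0, 0], [0, 0, 0]]]' > rows.txt && python3 -m pendant rows.txt|for_
echo '[[[2, 0, 0], [0, 0, 0]], [[3, 0, 0.1], [0, 0, 0]], [[3, 0, 0], [0, 0, 0]], [[2, 0, 0.1], [0, 0, 0]], [[0, 0, 0], [0, 0, 0]], [[0, 0, 0], [0, 0, 0]]]' > rows.txt && python3 -m pendant rows.txt|for_
```

```text
time_s: 20.5
ee_pos: [515.8, 144.6, 179.8]
ee_rot: [180.0, -0.0, 98.3]
force: [-0.1, 0.7, -1.3]
time_s: 21.1
ee_pos: [514.4, 154.8, 179.7]
ee_rot: [180.0, -0.0, 98.3]
force: [0.8, -1.0, 0.7]
```

```bash
for_() { grep -E 'time|pos|rot|force: \['; }; echo '[[[0, 0, -0.2], [0, 0, 0]], [[2, 0, 0], [0, 0, 0]], [[3, 0, 0], [0, 0, 0]], [[3, 0, 0], [0, 0, 0]], [[2, 0, 0], [0, 0, 0]], [[0, 0, 0], [0, 0, 0]], [[0, 0, 0], [0, 0, 0]]]' > rows.txt && python3 -m pendant rows.txt|for_
echo '[[[2, 0, 0], [0, 0, 0]], [[3, 0, 0], [0, 0, 0]], [[3, 0, 0], [0, 0, 0]], [[2, 0, 0], [0, 0, 0]], [[0, 0, 0], [0, 0, 0]], [[0, 0, 0], [0, 0, 0]]]' > rows.txt && python3 -m pendant rows.txt|for_
```

```text
time_s: 21.8
ee_pos: [512.7, 164.8, 179.6]
ee_rot: [-180.0, -0.0, 98.3]
force: [0.6, -0.1, 1.1]
time_s: 22.4
ee_pos: [511.3, 174.8, 179.6]
ee_rot: [180.0, -0.0, 98.3]
force: [-0.0, -1.2, 0.7]
```

```bash
for_() { grep -E 'time|pos|rot|force: \['; }; echo '[[[0, 0, -0.2], [0, 0, 0]], [[2, 0, 0], [0, 0, 0]], [[3, 0, 0], [0, 0, 0]], [[3, 0, 0], [0, 0, 0]], [[2, 0, 0], [0, 0, 0]], [[0, 0, 0], [0, 0, 0]], [[0, 0, 0], [0, 0, 0]]]' > rows.txt && python3 -m pendant rows.txt|for_
echo '[[[2, 0, 0], [0, 0, 0]], [[3, 0, 0], [0, 0, 0]], [[3, 0, 0], [0, 0, 0]], [[1, 0, 0], [0, 0, 0]], [[0, 0, 0], [0, 0, 0]], [[0, 0, 0], [0, 0, 0]]]' > rows.txt && python3 -m pendant rows.txt|for_
```

```text
time_s: 23.1
ee_pos: [509.8, 184.7, 179.7]
ee_rot: [-180.0, -0.0, 98.3]
force: [-0.0, -0.4, -0.5]
time_s: 23.7
ee_pos: [508.6, 193.4, 179.8]
ee_rot: [-180.0, -0.0, 98.3]
force: [0.5, -0.7, -0.9]
```

```bash
for_() { grep -E 'time|pos|rot|force: \['; }; echo '[[[1, 0, 0], [0, 0, 0]], [[1, 0, 0], [0, 0, 0]], [[0, 0, 0], [0, 0, 0]], [[0, 0, 0], [0, 0, 0]]]' > rows.txt && python3 -m pendant rows.txt|for_
echo '[[[1, 0, 0], [0, 0, 0]], [[0, 0, 0], [0, 0, 0]], [[0, 0, 0], [0, 0, 0]]]' > rows.txt && python3 -m pendant rows.txt|for_;echo '[[[1, 0, 0], [0, 0, 0]], [[0, 0, 0], [0, 0, 0]], [[0, 0, 0], [0, 0, 0]]]' > rows.txt && python3 -m pendant rows.txt|for_
```

```text
time_s: 24.1
ee_pos: [508.4, 195.1, 179.8]
ee_rot: [-180.0, 0.0, 98.3]
force: [-0.1, -1.6, -1.1]
time_s: 24.4
ee_pos: [508.2, 196.1, 179.8]
ee_rot: [180.0, 0.0, 98.3]
force: [0.8, -1.3, -0.7]
time_s: 24.7
ee_pos: [508.1, 197.2, 179.8]
ee_rot: [-180.0, -0.0, 98.3]
force: [-0.3, -1.3, -0.5]
```

```bash
for_() { grep -E 'pos|force: \['; }; echo '[[[1, 0, 0], [0, 0, 0]], [[0, 0, 0], [0, 0, 0]], [[0, 0, 0], [0, 0, 0]]]' > rows.txt && python3 -m pendant rows.txt|for_
echo '[[[1, 0, 0], [0, 0, 0]], [[0, 0, 0], [0, 0, 0]], [[0, 0, 0], [0, 0, 0]]]' > rows.txt && python3 -m pendant rows.txt|for_;echo '[[[1, 0, 0], [0, 0, 0]], [[0, 0, 0], [0, 0, 0]], [[0, 0, 0], [0, 0, 0]]]' > rows.txt && python3 -m pendant rows.txt|for_
```

```text
ee_pos: [507.9, 198.1, 179.8]
force: [-0.1, -0.9, -0.8]
ee_pos: [507.8, 199.1, 179.8]
force: [-0.6, -0.3, -0.6]
ee_pos: [507.6, 200.1, 179.8]
force: [-0.7, -1.9, -1.7]
```

```bash
for_() { grep -E 'pos|force: \['; }; echo '[[[1, 0, 0], [0, 0, 0]], [[0, 0, 0], [0, 0, 0]], [[0, 0, 0], [0, 0, 0]]]' > rows.txt && python3 -m pendant rows.txt|for_
echo '[[[1, 0, 0], [0, 0, 0]], [[0, 0, 0], [0, 0, 0]], [[0, 0, 0], [0, 0, 0]]]' > rows.txt && python3 -m pendant rows.txt|for_
```

```text
ee_pos: [507.5, 201.1, 179.8]
force: [0.7, -1.3, -1.1]
ee_pos: [507.3, 202.1, 179.8]
force: [-0.0, -0.9, -0.5]
```

```bash
for_() { grep -E 'pos|force: \['; }; echo '[[[1, 0, 0], [0, 0, 0]], [[0, 0, 0], [0, 0, 0]], [[0, 0, 0], [0, 0, 0]]]' > rows.txt && python3 -m pendant rows.txt|for_
echo '[[[1, 0, 0], [0, 0, 0]], [[0, 0, 0], [0, 0, 0]], [[0, 0, 0], [0, 0, 0]]]' > rows.txt && python3 -m pendant rows.txt|for_
```

```text
ee_pos: [507.2, 203.1, 179.8]
force: [-0.1, -0.6, -1.1]
ee_pos: [507.1, 204.1, 179.8]
force: [-0.2, -0.7, -1.1]
```

```bash
for_() { grep -E 'pos|force: \['; }; echo '[[[1, 0, 0], [0, 0, 0]], [[0, 0, 0], [0, 0, 0]], [[0, 0, 0], [0, 0, 0]]]' > rows.txt && python3 -m pendant rows.txt|for_
echo '[[[1, 0, 0], [0, 0, 0]], [[0, 0, 0], [0, 0, 0]], [[0, 0, 0], [0, 0, 0]]]' > rows.txt && python3 -m pendant rows.txt|for_
```

```text
ee_pos: [507.0, 204.7, 179.9]
force: [0.3, -2.2, -1.2]
ee_pos: [506.9, 205.0, 180.0]
force: [0.4, -6.1, 1.6]
```

```bash
echo '[[[-0.7, 0, 0], [0, 0, 0]], [[0, 0, 0], [0, 0, 0]], [[0, 0, 0], [0, 0, 0]]]' > rows.txt && python3 -m pendant rows.txt|grep -E 'pos|force: \['; echo '[[[0, 0, 0], [0, 0, 0]], [[0, 0, 0], [0, 0, 0]], [[0, 0, 0], [0, 0, 0]]]' > rows.txt && python3 -m pendant rows.txt|grep -E 'pos|force: \['
```

```text
ee_pos: [506.9, 204.9, 179.9]
force: [0.8, -5.5, 0.3]
ee_pos: [506.9, 204.9, 179.9]
force: [0.7, -6.1, 0.1]
```

```bash
echo '[[[-0.5, 0, 0], [0, 0, 0]], [[0, 0, 0], [0, 0, 0]], [[0, 0, 0], [0, 0, 0]]]' > rows.txt && python3 -m pendant rows.txt|grep -E 'pos|force: \['; echo '[[[0, 0, 0], [0, 0, 0]], [[0, 0, 0], [0, 0, 0]], [[0, 0, 0], [0, 0, 0]]]' > rows.txt && python3 -m pendant rows.txt - 6 |grep -E 'pos|force'; echo '[[[0, 0, 0], [0, 0, 0]], [[0, 0, 0], [0, 0, 0]], [[0, 0, 0], [0, 0, 0]]]' > rows.txt && python3 -m pendant rows.txt - 3 |grep -E 'pos|force'
```

```text
ee_pos: [507.0, 204.8, 179.8]
force: [0.9, -5.1, 0.4]
ee_pos: [507.0, 204.9, 179.8]
force: [1.2, -3.1, -0.5]
gripper_force: 6.0
ee_pos: [507.1, 205.1, 179.8]
force: [1.3, -2.3, -1.1]
gripper_force: 3.0
```

```bash
echo '[[[0, 0, 0], [0, 0, 0]], [[0, 0, 0], [0, 0, 0]], [[0, 0, 0], [0, 0, 0]]]' > rows.txt && python3 -m pendant rows.txt 15|grep -E 'force|width'; echo '[[[0, 0, 0], [0, 0, 0]], [[0, 0, 0], [0, 0, 0]], [[0, 0, 0], [0, 0, 0]]]' > rows.txt && python3 -m pendant rows.txt 22 |grep -E 'force|width';  echo '[[[0, 0, 0], [0, 0, 0]], [[0, 0, 0], [0, 0, 0]], [[0, 0, 0], [0, 0, 0]], [[0, 0, 0], [0, 0, 0]]]' > rows.txt && python3 -m pendant rows.txt 50 |grep -E 'time|force|width'
python3 - <<'E'
from h import *
a=cv2.resize(grab_frame("scene")[70:220,220:420],(400,300)); b=cv2.resize(grab_frame("wrist"),(400,300)); cv2.imwrite("pics/two2.png",np.hstack([a,b]))
E
```

```text
force: [0.3, 0.4, -0.8]
gripper_width: 14.9
gripper_force: 0.1
force: [-0.2, -0.0, -1.1]
gripper_width: 22.0
gripper_force: 0.2
time_s: 29.9
force: [0.1, -0.9, -0.9]
gripper_width: 48.9
gripper_force: 0.0
```

View pics/two2.png

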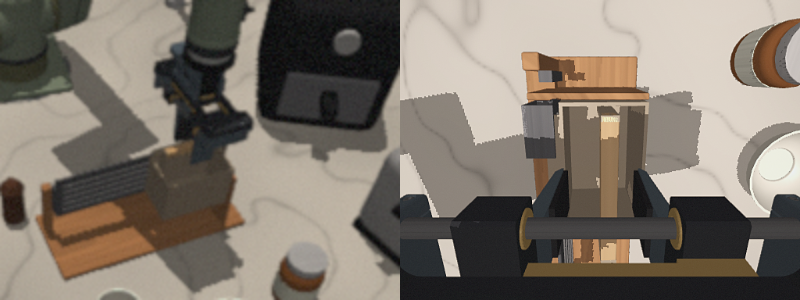

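The bin hangs from the rail, with its lip under the keeper (wrist view, 538,130) and its end at the stop board (600,97). I retreat straight up and check again.

```bash
echo '[[[0, 0, -5], [0, 0, 0]], [[0, 0, -10], [0, 0, 0]], [[0, 0, -20], [0, 0, 0]], [[0, 0, -30], [0, 0, 0]], [[0, 0, -30], [0, 0, 0]], [[0, 0, -15], [0, 0, 0]], [[0, 0, 0], [0, 0, 0]], [[0, 0, 0], [0, 0, 0]]]' > rows.txt && python3 -m pendant rows.txt|grep -E 'pos|force'
python3 - <<'E'
from h import *
w=grab_frame("wrist"); s=grab_frame("scene"); cv2.imwrite("pics/w5_raw.png",w)
cv2.imwrite("pics/end.png",np.hstack([cv2.resize(s[90:210,240:360],(400,400),interpolation=cv2.INTER_CUBIC),cv2.resize(w[70:230,160:320],(400,400),interpolation=cv2.INTER_CUBIC)]))
E
```

```text
ee_pos: [506.8, 204.7, 289.9]
force: [0.9, 0.1, -0.4]
gripper_force: 0.0
```

View pics/end.png

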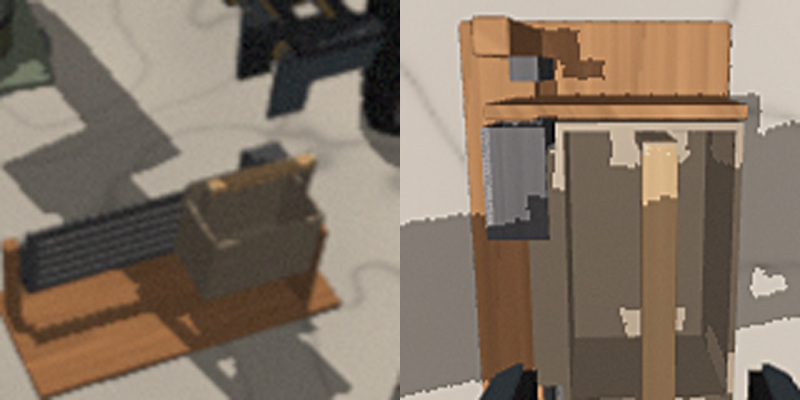

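The end view shows the end wall flush with the stop (right crop, row ~120) and the lip under the keeper. The bin hangs freely and the gripper is clear of it.

```bash
python3 -c "from workcell import job_done; print(job_done())"
```

```text
the job is handed in; nothing more can be done
None
```

The job is handed in after about 31 s of the 56 s: the bin hangs by its lip on the rail, under the keeper and against the stop, and the gripper has let go and moved clear. Felt contact stayed around 8 N or less by the wrist readings, and I moved nothing else on the counter.

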